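# Set the code on the gallery strongbox

## Task

Set the code 2-8 on the grey strongbox: first turn the large dial so that its pointer is at mark 2, then turn the small dial so that its pointer is at mark 8. Marks are counted clockwise from the long zero mark, which is on the far side of each dial. Let go of both dials at the end.

Things in the scene. Friction and masses are not known exactly. Their poses are not given: they have to be found in the camera images.
- large_dial (a joint): Larger dial on the lid of a fixed grey box (206x346, 110 mm high), left or right; dials 170 mm apart. 10 marks on the plate under it, 36 degrees apart: the long one, on the side away from the robot, is zero; count clockwise from above. Value: 0 with the pointer at zero, grows clockwise, mark k at 0.6283*k; stops at 0 and 6.283. Friction 0.04 N m, stays where left. Starts at 1.75 to 2.65.
- large_dial_grip (a point): On the large dial's axis, at grip height: 146 mm above the table, 12 mm below the top of the black grip bar (56 long, 16 thick, 36 mm high) that stands on a dark disc (68 mm diameter, 8 thick). One end of the bar is pointed; a white line runs along its top to that end. Turns with the dial: x along the bar to the pointed end, z up.
- small_dial (a joint): Smaller dial, on the other side of the same lid. 10 marks on the plate under it, 36 degrees apart: the long one, on the side away from the robot, is zero; count clockwise from above. Value: 0 with the pointer at zero, grows clockwise, mark k at 0.6283*k; stops at 0 and 6.283. Friction 0.04 N m, stays where left. Starts at 3.6 to 4.5.
- small_dial_grip (a point): On the small dial's axis, at grip height: 146 mm above the table, 12 mm below the top of the black grip bar (36 long, 12 thick, 36 mm high) that stands on a dark disc (44 mm diameter, 8 thick). One end of the bar is pointed; a white line runs along its top to that end. Turns with the dial: x along the bar to the pointed end, z up.

How it is judged:
On the way, in this order (a step that is already met when the one before it is completed fails the run):
1. the large dial is at mark 2 (value of joint large_dial between 1.0566 and 1.4566 rad), for 0.2 s.
2. the small dial is at mark 8 with the large dial still at mark 2 (all of step 1 and value of joint small_dial between 4.8265 and 5.2265 rad), for 0.2 s.
At the end, for the whole second after the job is handed in: The large dial's pointer is within 0.2 rad (11 degrees) of mark 2 (1.257 rad), the small dial's within 0.2 rad of mark 8 (5.027 rad), and both are at rest (all of step 2 and velocity of joint large_dial between -0.05 and 0.05 rad/s and velocity of joint small_dial between -0.05 and 0.05 rad/s); the robot touches nothing.
It also fails if it takes over 38 s, if anything falls off the work surface, if the arm or the gripper's body presses on something with over 40 N, if the wrist force passes 120 N, or if a joint passes its speed limit or range.

## Robot

A 6-joint arm with a two-finger parallel gripper is mounted at the origin on the work surface. World frame = base frame: x ahead of the robot, y to its left, z up, the work surface at z = 0. Lengths are in m, angles in rad, forces in N, time in s.
With the tool pointing down it reaches from about 0.35 to 0.975 m from the base axis. Payload 4.9 kg.
Tool frame: the origin (TCP) lies between the finger pads; the fingertips stand 19 mm ahead of it and the grasp point (between the pads) is the TCP; z points along the fingers, y is the direction in which the jaws open and shut (so a half turn about z gives the same grasp; the last joint's range is limited). The gripper opens to 85 mm and grips with 20 to 120 N. Pads are 22 mm wide; open, the fingers measure 114 mm over their backs; the gripper's body (76 mm by 85 mm) begins 54 mm behind the grasp point. The pads swing forward as they close: fully open they stand 13 mm farther back than shut.
Start: joints at [-1.248, 0.053, 1.613, -0, 1.476, -0.119], TCP at [0.267, -0.565, 0.25] pointing down, gripper open.
Joint ranges: [-3.01, 3.01], [-1.01, 2.22], [0.06, 2.58], [-1.02, 4.17], [0.09, 2.62], [-3.14, 3.14]. Speed limits (rad/s): [2.57, 2.57, 3.14, 3.14, 3.14, 3.14].

## Interface

Orientations are given as a unit quaternion [w, x, y, z].
In Python, from plant import state, grab_frame, calibration, job_done gives the robot as it stands. The module is installed in compiled form; this text tells all that it offers.
- The arm moves only by the tool servo_tool, never from a script. Its argument "deltas" is a list that holds one entry, the list of rows, each a list of 5 numbers: the finger opening in mm, from 0 to 85.4, then the shift along the world's x, y, z in mm, then the turn about the world's z in units of 6 degrees (1.0 is 6 degrees). A call has 1 to 5 rows; each row is the pose to reach, as a shift and turn from the pose commanded when the call began; what a row does not reach only later rows make up. A row lasts 1/8 s, in which the tool goes at most 62.5 mm and 10.7 degrees, less where a joint would pass 70% of its speed; a pose out of reach is approached as far as the arm can. A call with a gripper value outside its range is refused whole. The fingers move at their own pace and stop on an object; the grip force is fixed at half the most. Time passes only in rows, so rows that repeat a pose let the fingers close. It gives the time, the measured TCP pose, the force and the opening at its end, in the units of the state.
- state(): the state, without advancing time (a new reading comes with each control period).
- grab_frame(name): name is "scene" or "top" or "wrist"; returns the picture (480x640x3 uint8, red, green, blue); there is no depth.
- calibration(name): a dict with "intrinsics" (3x3 intrinsics, pixels), "k1" (the pictures are not rectified: a ray, as slopes to the right and down, at radius r is drawn at 1 + k1 r^2 times it, then the intrinsics apply), "world_from_camera" (4x4, takes a point from camera to world coordinates). Camera axes: x right, y down, z forward; pixel columns grow to the right and rows downward; lengths in m; the calibration is good to about 2 mm. A picture is of the moment at which its call begins: read the wrist's pose just before it. calibration takes no time and is no camera call; for the wrist camera it gives the pose at the moment of the call.
- job_done(): hands the job in, once; it reports no verdict.
The state is a dict: "time": time; "joint_pos": joint angles; "joint_vel": joint speeds; "joint_efforts": joint torques, N m; "tool_pos": TCP position; "tool_rot": TCP orientation; "contact_force": force on the tool from outside, world axes, zero at the start; "ft_torque": the same for the moment, N m; "gripper_width": opening from 0.0 (shut) to 1.0 (fully open).
Only numpy, scipy, OpenCV 4.12 (cv2) and the standard library are available. Lean on these libraries where they do the work, as an engineer would, in place of code of your own. Each camera call takes 0.05 s, during which the arm holds its last target.

## Working session

There is one attempt and no reset: what is moved stays moved. The work goes in short steps, Python scripts to look and compute and a tool call to move; the robot and the scene stay as the last step left them, time stands still between calls to the robot, and variables do not carry over. Pictures are saved under pics/ and viewed, and the job is handed in when it is done.

Besides the shell and the picture viewer there is one more tool, called after "Call:" in YAML: its name, and indented under it one key for each argument. servo_tool: Moves the arm, as the interface text tells. Its arguments: {"type":"object","properties":{"deltas":{"type":"array","items":{"type":"array","items":{"type":"array","items":{"type":"number"}}}}},"required":["deltas"]}

```bash
mkdir -p pics; python3 - <<'E'
from plant import *
import cv2
s=state();print(s)
for n in("top","scene"):
    f=grab_frame(n);cv2.imwrite(f"pics/{n}0.png",f[:,:,::-1]);c=calibration(n);print(n,c)
E
```

```text
{'time': 0.0, 'joint_pos': array([-1.24801412e+00,  5.33423328e-02,  1.61432403e+00, -1.34657797e-05,
        1.47602049e+00, -1.19001804e-01]), 'joint_vel': array([-0.00129819, -0.00164149,  0.00017297,  0.00055381, -0.0010219 ,
        0.00024482]), 'joint_efforts': array([-6.50283819e-04, -3.93683982e+01, -3.70179498e+01, -1.23298000e-04,
        7.15169474e-03, -7.48839966e-06]), 'tool_pos': array([ 0.26702426, -0.56442035,  0.24905406]), 'tool_rot': array([-1.04098649e-03,  9.75701723e-01,  2.19100551e-01, -1.13171843e-04]), 'contact_force': array([ 0.34979399,  0.01869393, -0.50488831]), 'ft_torque': array([ 0.06417834, -0.03460545,  0.02581623]), 'gripper_width': 1.0022702391521212}
top {'intrinsics': array([[485.67166285,   0.        , 315.62167745],
       [  0.        , 485.67166285, 241.23394844],
       [  0.        ,   0.        ,   1.        ]]), 'k1': -0.04172331589244191, 'world_from_camera': array([[ 0.02992827, -0.99581533,  0.08634892,  0.5268912 ],
       [-0.99946286, -0.02865974,  0.01589349,  0.02396951],
       [-0.01335224, -0.0867782 , -0.99613817,  0.82774734],
       [ 0.        ,  0.        ,  0.        ,  1.        ]])}
scene {'intrinsics': array([[453.14515906,   0.        , 323.2028621 ],
       [  0.        , 453.14515906, 230.91627532],
       [  0.        ,   0.        ,   1.        ]]), 'k1': -0.10842412674035096, 'world_from_camera': array([[-0.02897478,  0.73219776, -0.6804755 ,  1.03747726],
       [ 0.99946383,  0.03160644, -0.00854855,  0.02416227],
       [ 0.01524817, -0.68035834, -0.73272097,  0.65616091],
       [ 0.        ,  0.        ,  0.        ,  1.        ]])}
```

View pics/top0.png

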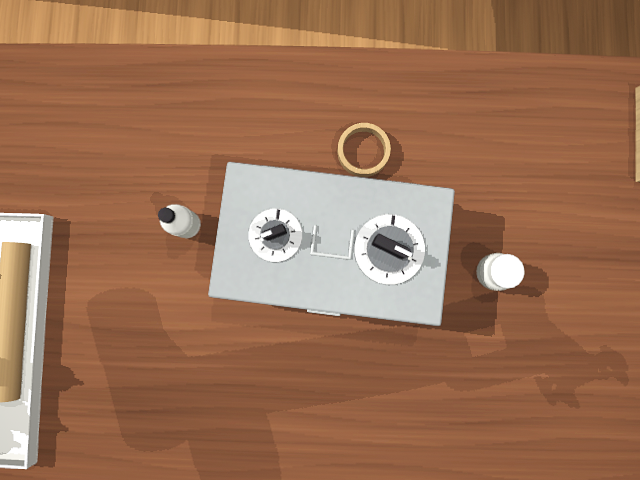

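View pics/scene0.png

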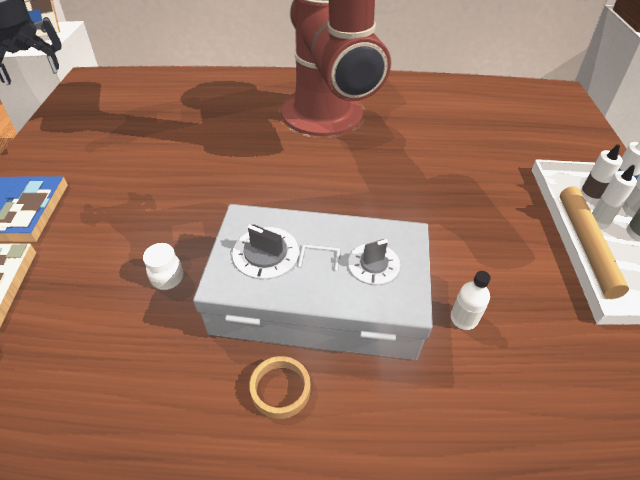

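The top view shows the grey box with the large dial at about (391,248), the small one at about (275,235), and a wire handle between them at about (333,243). I'll measure these.

```bash
cat > h.py <<'E'
import numpy as np, cv2
from plant import calibration
def ray(n,uv,c=None):
    c=c or calibration(n);K=c["intrinsics"];uv=np.atleast_2d(np.float64(uv))
    k=c["k1"]
    p=cv2.undistortPoints(uv[:,None],K,np.array([k,0,0,0.]))[:,0]
    T=c["world_from_camera"];d=np.c_[p,np.ones(len(p))]@T[:3,:3].T
    return T[:3,3],d
def onz(n,uv,z,c=None):
    o,d=ray(n,uv,c);return o+d*((z-o[2])/d[:,2:])
E
python3 - <<'E'
from h import *
im=cv2.imread("pics/top0.png");g=cv2.cvtColor(im,cv2.COLOR_BGR2GRAY)
print(onz("top",[[228,163],[453,189],[441,325],[209,296]],.11))
print('handle base z.11 / .14',onz("top",[[311,255],[350,258],[315,226],[354,231]],.11),onz("top",[[311,255],[350,258],[315,226],[354,231]],.14))
a=cv2.resize(im[190:300,220:440],None,fx=3.6,fy=3.6,interpolation=cv2.INTER_CUBIC);cv2.imwrite("pics/c0.png",a)
b=cv2.imread("pics/scene0.png");cv2.imwrite("pics/c1.png",cv2.resize(b[200:300,195:415],None,fx=3.6,fy=3.6,interpolation=cv2.INTER_CUBIC))
for nm,(cx,cy,r) in dict(L=(391,248,46),S=(275,235,36)).items():
    m=np.zeros_like(g);cv2.circle(m,(cx,cy),r,255,-1)
    w=((g>228)&(m>0)).astype(np.uint8)
    cs,_=cv2.findContours(w,cv2.RETR_EXTERNAL,cv2.CHAIN_APPROX_NONE)
    for c in cs:
        if cv2.contourArea(c)>500:
            h=cv2.convexHull(c);P=onz("top",h[:,0].astype(float),.114)
            (x,y),R=cv2.minEnclosingCircle(P[:,:2].astype(np.float32));e=cv2.fitEllipse(P[:,:2].astype(np.float32)*1000);print(nm,cv2.contourArea(c),x,y,R,e)
E
```

```text
[[ 0.70399315  0.17143056  0.11      ]
 [ 0.6735194  -0.16791248  0.11      ]
 [ 0.47146948 -0.15156189  0.11      ]
 [ 0.50340726  0.1904394   0.11      ]]
handle base z.11 / .14 [[ 0.56846734  0.04164768  0.11      ]
 [ 0.56570539 -0.01612177  0.11      ]
 [ 0.61182115  0.03702675  0.11      ]
 [ 0.60599762 -0.0211009   0.11      ]] [[ 0.56672957  0.04090878  0.14      ]
 [ 0.56408306 -0.01444605  0.14      ]
 [ 0.60827129  0.03648099  0.14      ]
 [ 0.60269118 -0.01921708  0.14      ]]
L 1202.0 0.5808992981910706 -0.0733427181839943 0.05189199000597 ((580.5538940429688, -72.75971221923828), (101.63088989257812, 103.17510986328125), 117.25743865966797)
S 811.5 0.5970497727394104 0.09648561477661133 0.039861418306827545 ((596.7701416015625, 96.84967803955078), (77.50963592529297, 78.87427520751953), 116.41120147705078)
```

View pics/c0.png

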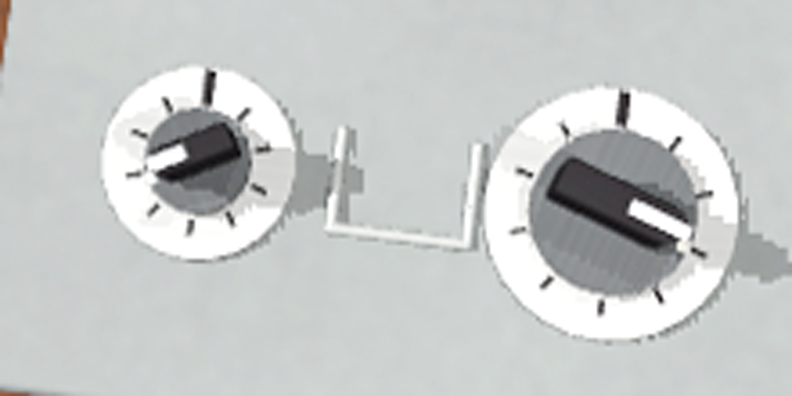

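View pics/c1.png

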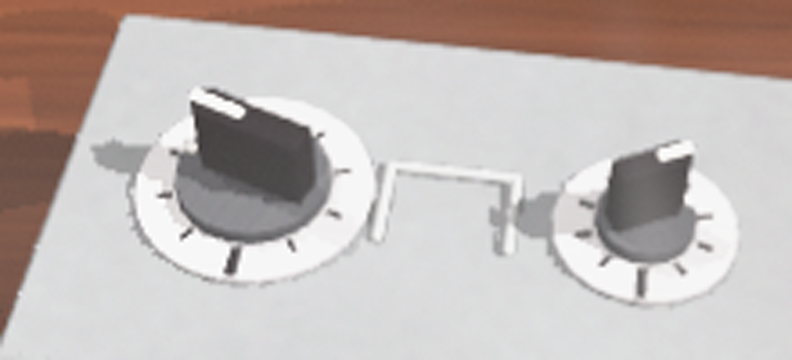

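```bash
python3 - <<'E'
from h import *
im=cv2.imread("pics/top0.png");g=cv2.cvtColor(im,cv2.COLOR_BGR2GRAY)
C=dict(L=np.array([.5806,-.0728]),S=np.array([.5968,.0968]))
zd=np.degrees(np.arctan2(*(lambda d:(-d[0],d[1]))(C['S']-C['L'])));print('zero dir deg',zd)
def val(v): return np.radians((zd-np.degrees(np.arctan2(v[1],v[0])))%360)
up=lambda x,y:(220+x/3.6,190+y/3.6)
for k,z,pl in (('L',[(632,205),(688,233)],[(623,92),(622,122)]),('S',[(187,150),(150,165)],[(210,70),(208,102)])):
    P=onz("top",[up(*q) for q in z],.158)[:,:2];M=onz("top",[up(*q) for q in pl],.114)[:,:2]
    print(k,'line dir val',val(P[1]-P[0]),'tip from axis',val(P[1]-C[k]),np.linalg.norm(P-C[k],axis=1),'mark',[val(m-C[k]) for m in M])
    # dark bar top: PCA
    m=np.zeros_like(g);c=np.mean(np.array([up(*q) for q in pl]),0)
# handle triangulate
for t,s in (((330,228),(520,180)),((470,245),(395,165)),((344,130),(510,250)),((477,148),(380,238))):
    o1,d1=ray("top",up(*t));o2,d2=ray("scene",(195+s[0]/3.6,200+s[1]/3.6));d1,d2=d1[0],d2[0]
    A=np.c_[d1,-d2];x=np.linalg.lstsq(A,o2-o1,rcond=None)[0];p=o1+d1*x[0];q=o2+d2*x[1];print('handle',(p+q)/2,np.linalg.norm(p-q))
from scipy.spatial.transform import Rotation as R
from plant import state
w=state()["tool_rot"];r=R.from_quat(w[[1,2,3,0]]).as_matrix();print(r)
E
```

```text
zero dir deg -5.456274095010651
L line dir val 1.9140086349611465 tip from axis 1.8771599568899007 [0.00319598 0.02694817] mark [np.float64(0.01160186668517352), np.float64(0.04118606916450648)]
S line dir val 4.201095563533792 tip from axis 4.1536359952802915 [0.00113294 0.01450294] mark [np.float64(0.026850942626405274), np.float64(0.07898896539023954)]
handle [0.57096019 0.04270101 0.11064336] 0.003957918590000007
handle [ 0.56551138 -0.01372227  0.11190496] 0.006216741458499194
handle [0.61143914 0.03837049 0.11233946] 0.004429503302122318
handle [ 0.60568    -0.0168082   0.11043687] 0.004082377092228068
[[ 9.04009218e-01  4.27512557e-01 -5.88811667e-04]
 [ 4.27512895e-01 -9.04007440e-01  1.80935819e-03]
 [ 2.41233220e-04 -1.88740106e-03 -9.99998190e-01]]
```

Results:
- The large dial reads about 1.89 and needs about 36° counterclockwise. Its axis is at (0.5806, -0.0728).
- The small dial reads about 4.17 and needs about 49° clockwise. Its axis is at (0.5968, 0.0968).
- The dials are 170.4 mm apart, which matches the 170 mm given. The handle lies flat.

Next I move above the large dial.

Call:
servo_tool:
  deltas:
    - [[60, 31, 49, 0, 0.7], [60, 63, 98, 0, 1.4], [60, 94, 148, 0, 2.1], [60, 125, 197, 0, 2.8], [50, 157, 246, 0, 3.4]]

```text
time: 0.72
tool_pos: [0.4247, -0.3171, 0.2498]
tool_rot: [-0.0, 0.921, 0.389, -0.0]
contact_force: [1.3, -0.3, -0.5]
gripper_width: 0.584
```

Call:
servo_tool:
  deltas:
    - [[50, 31, 49, 0, 0.7], [50, 63, 98, 0, 1.4], [50, 94, 148, 0, 2.1], [50, 125, 197, 0, 2.8], [50, 157, 246, 0, 3.4]]

```text
time: 1.35
tool_pos: [0.5817, -0.0711, 0.2499]
tool_rot: [-0.0, 0.838, 0.546, -0.0]
contact_force: [-0.3, -0.4, -0.3]
gripper_width: 0.583
```

Call:
servo_tool:
  deltas:
    - [[50, 0, 0, 0, 0], [50, 0, 0, 0, 0], [50, 0, 0, 0, 0]]

```text
time: 1.72
tool_pos: [0.5807, -0.074, 0.2501]
tool_rot: [-0.0, 0.839, 0.545, -0.0]
contact_force: [-0.7, -0.2, 0.3]
gripper_width: 0.584
```

```bash
python3 - <<'E'
from h import *
from plant import *
from scipy.spatial.transform import Rotation as R
s=state();w=s["tool_rot"];r=R.from_quat(w[[1,2,3,0]]).as_matrix();print(s["time"],s["tool_pos"],np.degrees(np.arctan2(r[1,1],r[0,1])),s["gripper_width"],s["contact_force"])
c=calibration("wrist");f=grab_frame("wrist");cv2.imwrite("pics/w0.png",f[:,:,::-1]);np.savez("w0.npz",**c)
f=grab_frame("top");cv2.imwrite("pics/t1.png",f[:,:,::-1])
E
```

```text
1.725 [ 0.58066783 -0.07401752  0.25007442] -23.989536117540673 0.5843264657515481 [-0.6675682  -0.19094249  0.27036904]
```

View pics/w0.png

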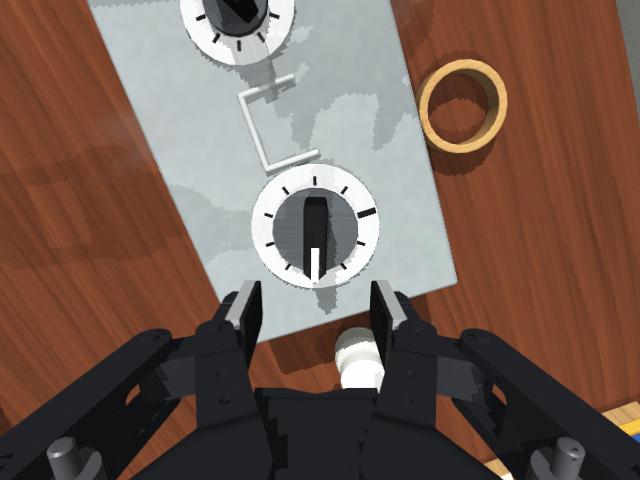

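The wrist view shows the large bar upright at about (315,235) and centred between the fingers, with the jaws across it. I descend and grip.

Call:
servo_tool:
  deltas:
    - [[50, 0, 0, -40, 0], [50, 0, 0, -75, 0], [50, 0, 0, -95, 0], [50, 0, 0, -101, 0], [50, 0, 0, -101, 0]]

```text
time: 2.45
tool_pos: [0.5816, -0.0733, 0.15]
tool_rot: [0.0, 0.838, 0.545, 0.0]
contact_force: [-0.3, 0.4, -0.2]
gripper_width: 0.587
```

Call:
servo_tool:
  deltas:
    - [[10, 0, 0, 0, 0], [10, 0, 0, 0, 0], [10, 0, 0, 0, 0], [10, 0, 0, 0, 0], [10, 0, 0, 0, 0]]

```text
time: 3.08
tool_pos: [0.5808, -0.0726, 0.151]
tool_rot: [-0.001, 0.838, 0.546, -0.001]
contact_force: [-5.5, 1.2, 6.1]
gripper_width: 0.178
```

Call:
servo_tool:
  deltas:
    - [[10, 0, 0, 0, 1.2], [10, 0, 0, 0, 2.4], [10, 0, 0, 0, 3.6], [10, 0, 0, 0, 4.8], [10, 0, 0, 0, 6.0]]

```text
time: 3.7
tool_pos: [0.5811, -0.0727, 0.1511]
tool_rot: [-0.0, 0.627, 0.779, 0.0]
contact_force: [-4.7, 1.4, 5.7]
gripper_width: 0.176
```

Call:
servo_tool:
  deltas:
    - [[10, 0, 0, 0, 0], [10, 0, 0, 0, 0], [10, 0, 0, 0, 0]]

```text
time: 4.08
tool_pos: [0.5811, -0.0727, 0.151]
tool_rot: [-0.0, 0.628, 0.778, -0.0]
contact_force: [-4.1, 1.2, 4.8]
gripper_width: 0.178
```

```bash
python3 - <<'E'
from h import *
from plant import *
from scipy.spatial.transform import Rotation as R
s=state();w=s["tool_rot"];r=R.from_quat(w[[1,2,3,0]]).as_matrix();print(s["time"],s["tool_pos"],np.degrees(np.arctan2(r[1,1],r[0,1])),s["gripper_width"],s["contact_force"])
E
```

```text
4.075 [ 0.58105072 -0.0726504   0.15101007] 12.136826192618274 0.1784322652354521 [-4.08402321  1.15269771  4.8327078 ]
```

The tool yaw implies a large-dial value of about 1.264. I release, lift and check.

Call:
servo_tool:
  deltas:
    - [[50, 0, 0, 0, 0], [50, 0, 0, 0, 0], [50, 0, 0, 0, 0], [50, 0, 0, 0, 0]]

```text
time: 4.58
tool_pos: [0.5813, -0.073, 0.1493]
tool_rot: [0.0, 0.629, 0.778, 0.0]
contact_force: [-0.0, -0.6, -0.1]
gripper_width: 0.581
```

Call:
servo_tool:
  deltas:
    - [[50, 0, 0, 20, 0], [50, 0, 0, 60, 0], [50, 0, 0, 100, 0], [50, 8, 60, 100, 0.8], [50, 13, 115, 100, 1.6]]

```text
time: 5.2
tool_pos: [0.5952, 0.0429, 0.2525]
tool_rot: [0.002, 0.561, 0.828, 0.001]
contact_force: [0.4, 0.9, 0.2]
gripper_width: 0.589
```

Call:
servo_tool:
  deltas:
    - [[50, 2, 54, 0, 0.7], [50, 2, 54, 0, 0.7], [50, 2, 54, 0, 0.7]]

```text
time: 5.58
tool_pos: [0.5965, 0.0959, 0.2505]
tool_rot: [0.001, 0.531, 0.848, 0.0]
contact_force: [-0.5, -0.2, -0.0]
gripper_width: 0.592
```

```bash
python3 - <<'E'
from h import *
from plant import *
from scipy.spatial.transform import Rotation as R
s=state();w=s["tool_rot"];r=R.from_quat(w[[1,2,3,0]]).as_matrix();print(s["time"],s["tool_pos"],np.degrees(np.arctan2(r[1,1],r[0,1])),s["gripper_width"],s["contact_force"])
c=calibration("wrist");f=grab_frame("wrist");cv2.imwrite("pics/w1.png",f[:,:,::-1]);np.savez("w1.npz",**c)
f=grab_frame("scene");cv2.imwrite("pics/s1.png",cv2.resize(f[200:300,195:415,::-1],None,fx=3.6,fy=3.6,interpolation=cv2.INTER_CUBIC))
f=grab_frame("top");cv2.imwrite("pics/t2.png",cv2.resize(f[190:300,220:440,::-1],None,fx=3.6,fy=3.6,interpolation=cv2.INTER_CUBIC))
E
```

```text
5.575 [0.59649312 0.09586644 0.25047966] 25.917268749110928 0.59179360839472 [-0.50084008 -0.18708863 -0.04195925]
```

View pics/w1.png

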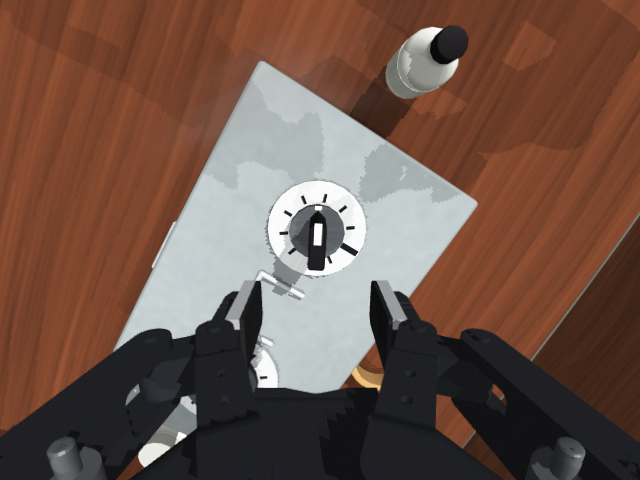

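View pics/t2.png

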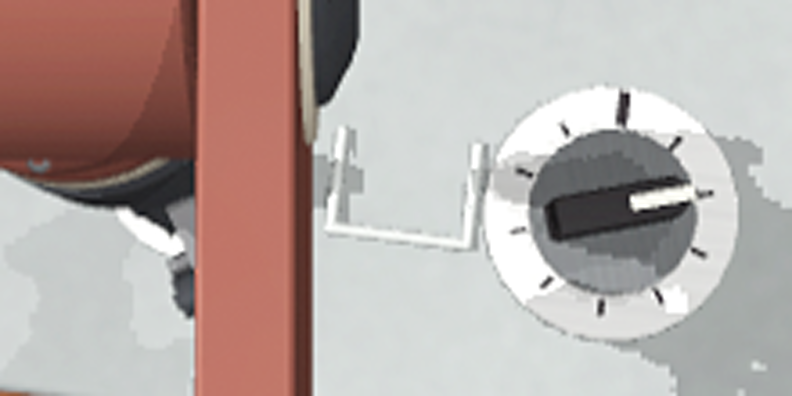

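View pics/s1.png

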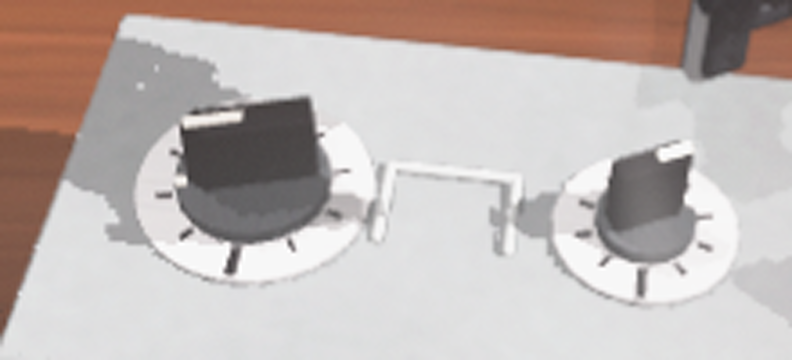

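The top view shows the large pointer on mark 2 (crop about (690,195), mark at (705,193)). The small bar is centred at about (317,238) between the fingers and aligned with them. I descend and grip.

Call:
servo_tool:
  deltas:
    - [[50, 0, 1, -40, 0], [45, 0, 1, -75, 0], [45, 0, 1, -95, 0], [45, 0, 1, -101, 0], [45, 0, 1, -101, 0]]

```text
time: 6.35
tool_pos: [0.5968, 0.0967, 0.1491]
tool_rot: [0.0, 0.531, 0.848, 0.0]
contact_force: [0.1, -1.3, 1.3]
gripper_width: 0.529
```

Call:
servo_tool:
  deltas:
    - [[6, 0, 0, 0, 0], [6, 0, 0, 0, 0], [6, 0, 0, 0, 0], [6, 0, 0, 0, 0], [6, 0, 0, 0, 0]]

```text
time: 6.98
tool_pos: [0.597, 0.097, 0.15]
tool_rot: [0.001, 0.531, 0.848, 0.0]
contact_force: [-0.7, -0.7, 6.9]
gripper_width: 0.13
```

Call:
servo_tool:
  deltas:
    - [[6, 0, 0, 0, -1.2], [6, 0, 0, 0, -2.4], [6, 0, 0, 0, -3.6], [6, 0, 0, 0, -4.8], [6, 0, 0, 0, -6.0]]

```text
time: 7.6
tool_pos: [0.5969, 0.097, 0.15]
tool_rot: [0.001, 0.768, 0.641, 0.001]
contact_force: [-2.2, -0.6, 5.9]
gripper_width: 0.132
```

Call:
servo_tool:
  deltas:
    - [[6, 0, 0, 0, -1.1], [6, 0, 0, 0, -2.2], [6, 0, 0, 0, -2.2], [6, 0, 0, 0, -2.2], [6, 0, 0, 0, -2.2]]

```text
time: 8.22
tool_pos: [0.5969, 0.097, 0.15]
tool_rot: [0.001, 0.835, 0.55, 0.001]
contact_force: [-0.7, -0.9, 6.4]
gripper_width: 0.13
```

```bash
python3 - <<'E'
from h import *
from plant import *
from scipy.spatial.transform import Rotation as R
s=state();w=s["tool_rot"];r=R.from_quat(w[[1,2,3,0]]).as_matrix();y=np.degrees(np.arctan2(r[1,1],r[0,1]));print(s["time"],s["tool_pos"],y,'small value',np.radians((-5.46-(y+90))%360),s["gripper_width"],s["contact_force"])
E
```

```text
8.225 [0.59688235 0.09698372 0.14996149] -23.28783484798862 small value 5.023543396983874 0.12957631605876188 [-0.7238819  -0.91445348  6.3978411 ]
```

The tool yaw gives a small-dial value of about 5.02. I release, lift and move out of the top view.

Call:
servo_tool:
  deltas:
    - [[45, 0, 0, 0, 0], [45, 0, 0, 0, 0], [45, 0, 0, 0, 0], [45, 0, 0, 0, 0]]

```text
time: 8.72
tool_pos: [0.5961, 0.0971, 0.148]
tool_rot: [-0.0, 0.835, 0.55, -0.0]
contact_force: [-0.0, -0.3, 0.3]
gripper_width: 0.525
```

Call:
servo_tool:
  deltas:
    - [[45, 0, 0, 20, 0], [45, 0, 0, 60, 0], [45, 0, 0, 110, 0], [45, -50, 0, 130, 0], [45, -100, 0, 130, 0]]

```text
time: 9.35
tool_pos: [0.4968, 0.097, 0.2832]
tool_rot: [0.002, 0.835, 0.55, 0.003]
contact_force: [-0.8, -0.6, 0.8]
gripper_width: 0.53
```

Call:
servo_tool:
  deltas:
    - [[45, -50, 20, 0, 0], [45, -90, 30, 0, 0], [45, -90, 30, 0, 0], [45, -90, 30, 0, 0]]

```text
time: 9.85
tool_pos: [0.4068, 0.127, 0.2797]
tool_rot: [0.001, 0.835, 0.55, 0.001]
contact_force: [0.5, 1.1, 0.0]
gripper_width: 0.525
```

```bash
python3 - <<'E'
from h import *
from plant import *
s=state();print(s["time"],s["tool_pos"],s["joint_vel"],s["contact_force"])
f=grab_frame("wrist");cv2.imwrite("pics/w2.png",f[:,:,::-1])
f=grab_frame("top");cv2.imwrite("pics/t3.png",cv2.resize(f[190:300,220:440,::-1],None,fx=3.6,fy=3.6,interpolation=cv2.INTER_CUBIC))
f=grab_frame("scene");cv2.imwrite("pics/s2.png",cv2.resize(f[200:300,195:415,::-1],None,fx=3.6,fy=3.6,interpolation=cv2.INTER_CUBIC))
E
```

```text
9.85 [0.40675732 0.1270097  0.27968713] [-0.01148221  0.03185909 -0.00888159  0.00103804 -0.00035402  0.0002765 ] [0.52201976 1.12379173 0.04311092]
```

View pics/t3.png

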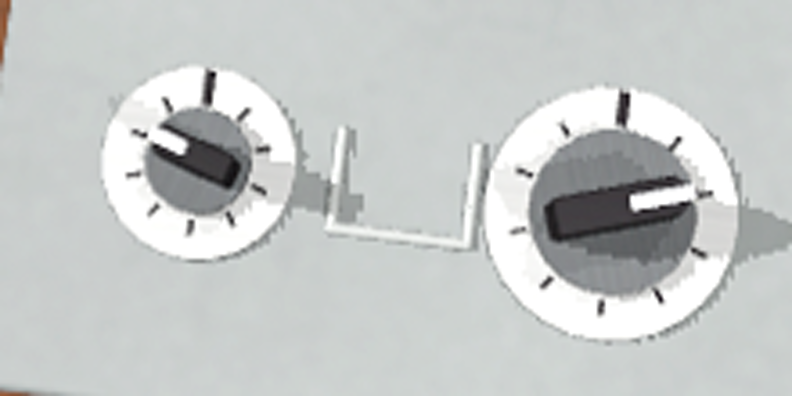

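View pics/s2.png

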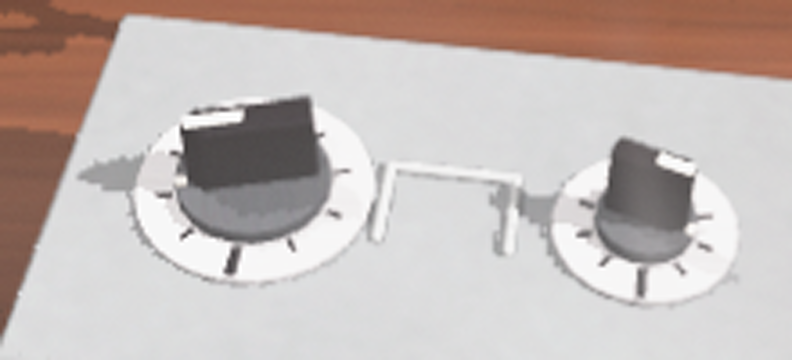

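The small pointer (crop about (150,130)) is on mark 8 at (138,133), the second mark counterclockwise from zero. The large pointer is on mark 2, and the arm is clear of the box.

```bash
python3 -c "
from plant import *
print(job_done())"
```

```text
the job is handed in; nothing more can be done
None
```

The code 2-8 is set on the strongbox, and I handed the job in with the arm clear and holding nothing. I turned the large dial first, about 36° counterclockwise from a reading of about 1.89. Then I turned the small dial about 49° clockwise from about 4.17.

- **Dial values:** with each dial still gripped, the tool angle gave 1.264 rad for the large dial (target 1.257) and 5.024 rad for the small one (target 5.027). Both are well inside the 0.2 rad tolerance.
- **Final look:** after both were released, the top view showed the large pointer on mark 2 and the small one on mark 8.
- **Contact and time:** force readings on the tool were at most about 8 N while gripping and close to zero after release. The arm's moves were done at 9.85 s of the 38 s allowed.
- **Disagreements:** none of the checks failed. Two first-picture measurements disagreed slightly, with the zero marks and pointer lines off by 0.01–0.08 rad depending on how they were measured.

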